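Clear the coat toggles off the sorting tray with the scoop

TASK

Take the hand scoop by its upright wooden grip, push the three coat toggles up the sorting tray against its end wall so that they all ride onto the scoop together, and lift them clear of the tray. Tip them into the open stock box, then set the scoop down flat again on the counter where it was lying. Touch the toggles only with the scoop, and leave the tape measure and the mug where they are.

Things in the scene. Friction and masses are not known exactly. Their poses are not given: they have to be found in the camera images.
- scoop: loose aluminium hand scoop, 0.24 kg, with an upright wooden grip. Origin on the support plane straight below the grip; x points from grip to lip, y across, z up. 110 mm wide (106 inside). Flat bed, 1.5 mm plate, from the back wall (inner face x = -5 mm) to the lip (x = 105 mm); it rises 6 mm from lip to back. Side walls 33 mm high at the back, 3 mm at the lip; back wall 49 mm
- scoop_lip (a point): middle of the underside of the scoop's straight front lip, which touches the support when the scoop stands; 105 mm ahead (scoop x) of the scoop's origin; axes as the scoop
- scoop_grip (a point): grasp point, 90 mm above the scoop's origin, in the wooden grip: a rounded upright block 20 mm thick along scoop x (grasp it across this, one finger over the bed), 56 mm wide along y, reaching from 55 to 119 mm above the support; axes as the scoop
- tray: sorting tray, fixed to the counter. Origin at the middle of the lane, at counter height; x along the lane to the end wall, y across, z up. Grey floor 3 mm above the counter; lane 126 mm wide; end wall's inner face at x = 92.5 mm, open at the other end (floor ends at x = -92.5 mm). Wooden side rims (10 mm thick) and end wall (12 mm) stand 31 mm above the counter
- box: open plywood stock box, fixed to the counter, empty. Origin at the centre of its underside; outside 142 mm (x) by 162 mm (y) by 55 mm high, walls and floor 6 mm; its -x face carries a small brass card holder
- toggle_0: wooden coat toggle lying in the tray lane, roughly across it: dark brown flattened barrel with two cord holes, 64 mm long (own x), 26 wide (y), 18 thick (z), 22 g. Long edges and ends are rounded (radius 9 mm), so a thin edge kept on the floor gets under it. Polished: it slides on the scoop from a slope of 11 to 17 degrees. Origin at the centre of its underside
- toggle_1: wooden coat toggle lying in the tray lane, roughly across it: dark brown flattened barrel with two cord holes, 64 mm long (own x), 26 wide (y), 18 thick (z), 22 g. Long edges and ends are rounded (radius 9 mm), so a thin edge kept on the floor gets under it. Polished: it slides on the scoop from a slope of 11 to 17 degrees. Origin at the centre of its underside
- toggle_2: wooden coat toggle lying in the tray lane, roughly across it: dark brown flattened barrel with two cord holes, 64 mm long (own x), 26 wide (y), 18 thick (z), 22 g. Long edges and ends are rounded (radius 9 mm), so a thin edge kept on the floor gets under it. Polished: it slides on the scoop from a slope of 11 to 17 degrees. Origin at the centre of its underside
- tape_measure: bystander: rolled yellow tape measure, 54 x 49 x 18 mm, on the counter; origin at the centre of the underside
- mug_desk: bystander: white coffee mug with dots, 82 mm wide, 114 mm with its handle, 91 mm high, standing on the counter; origin at the middle of the underside
Things that resemble listed ones, but are neither listed nor needed, are in the scene too. Leave any purple look-alike of the toggle_2 alone.

How it is judged:
By the outcome, as a careful person would: the job done as asked, in the order asked, and still so for the second after the job is handed in, with the robot touching nothing.
It also fails if it takes over 70 s, if anything falls off the work surface, if the arm or the gripper's body presses on something with over 40 N, if the wrist force passes 120 N, or if a joint passes its speed limit or range.

ROBOT

A 6-joint arm with a two-finger parallel gripper is mounted at the origin on the work surface; the furniture and walls round the work are solid. World frame = base frame: x ahead of the robot, y to its left, z up, the work surface at z = 0. Lengths are in mm, angles in rad, forces in N, time in s.
With the tool pointing down it reaches from about 350 to 775 mm from the base axis. Payload 7.3 kg.
Tool frame: the origin (TCP) lies midway between the tips of the shut fingers; the grasp point (between the pads) lies 19 mm behind it; z points along the fingers, y is the line along which they close (so a half turn about z gives the same grasp; the last joint's range is limited). The gripper opens to 92 mm and grips with 3 to 60 N. Pads are 19 mm wide; open, the fingers measure 130 mm over their backs; the gripper's body (75 mm by 190 mm) begins 47 mm behind the grasp point.
Start: joints at [0.986, 0.342, 1.524, -0, 1.275, -0.146], TCP at [223.037, 475.289, 226.741] pointing down, gripper open.
Joint ranges: [-2.53, 2.53], [-0.77, 2.02], [0.04, 2.7], [-1, 4.14], [0.28, 2.66], [-3.11, 3.11]. Speed limits (rad/s): [2.57, 2.57, 3.14, 3.14, 3.14, 3.14].

INTERFACE

Orientations are given as a unit quaternion [w, x, y, z].
In Python, from bench import robot, cams, job gives the robot as it stands. The module is installed in compiled form; this text tells all that it offers.
- The arm moves only by the shell command python3 -m crank 'ROWS' [FORCE]. ROWS is JSON, a list of rows, each a list of 7 numbers: the shift along the tool's x, y, z in m, then the turn, a rotation vector about the tool's x, y, z in degrees, then the finger opening in m, from 0 to 0.0918. In form: [[dx, dy, dz, rx, ry, rz, hand], ...]. A call has 1 to 8 rows; each row is the pose to reach, as a shift and turn from the pose commanded when the call began, along the tool's axes at that moment; what a row does not reach only later rows make up. A row lasts 1/8 s, in which the tool goes at most 62.5 mm and 10.7 degrees, less where a joint would pass 70% of its speed; a pose out of reach is approached as far as the arm can. A call with a gripper value outside its range is refused whole. The fingers move at their own pace and stop on an object; FORCE is the grip in N (left out, the last holds). Time passes only in rows, so rows that repeat a pose let the fingers close. It gives the time, the measured TCP pose, the force, the opening and the grip force at its end, in the units of the state.
- robot.get_obs(): the state, without advancing time (a new reading comes with each control period).
- cams.camera(name): name is "scene" or "top"; returns a dict with "img" (400x640x3 uint8, red, green, blue), "mtx" (3x3 intrinsics, pixels), "position" and "orientation" of the camera in the world. Camera axes: x right, y up, looking along -z (the intrinsics and any distortion apply to the point x, -y, -z); pixel columns grow to the right and rows downward; lengths in mm; the calibration is good to about 2 mm. A picture is of the moment at which its call begins. There is no depth.
- job.job_done(): hands the job in; it is judged then, once.
The state is a dict: "time": time; "joints": joint angles; "qvel": joint speeds; "effort": joint torques, N m; "tcp_pos": TCP position; "eef_rot": TCP orientation; "contact_force": force on the tool from outside, world axes, zero at the start; "moment": the same for the moment, N m; "finger_gap": opening from 0.0 (shut) to 1.0 (fully open); "gripper_force": force on a finger pad.
Only numpy, scipy, OpenCV 4.12 (cv2) and the standard library are available. Lean on these libraries where they do the work, as an engineer would, in place of code of your own. Each camera call takes 0.05 s, during which the arm holds its last target. There are 200 camera calls.

## Working session

There is one attempt and no reset: what is moved stays moved. The work goes in short steps, Python scripts to look and compute and a shell command to move; the robot and the scene stay as the last step left them, time stands still between calls to the robot, and variables do not carry over. Pictures are saved under pics/ and viewed, at most 10 in all, crops included, and the job is handed in when it is done.

```bash
mkdir -p pics
python3 - <<'E'
from bench import robot,cams,job
import cv2,numpy as np
np.set_printoptions(suppress=True,precision=4)
for n in("scene","top"):
    c=cams.camera(n); cv2.imwrite(f"pics/{n}0.png",c["img"][:,:,::-1]); print(n,c["mtx"],c["position"],c["orientation"],[k for k in c])
print(robot.get_obs())
E
```

```text
scene [[436.954    0.     316.2372]
 [  0.     436.954  198.9995]
 [  0.       0.       1.    ]] [-130.5371 -875.2274 1267.6298] [ 0.8955  0.322  -0.111  -0.2866] ['img', 'mtx', 'position', 'orientation']
top [[460.5913   0.     321.9042]
 [  0.     460.5913 191.9293]
 [  0.       0.       1.    ]] [ 389.59    -71.5774 1399.6064] [ 0.7098  0.0043 -0.0234 -0.704 ] ['img', 'mtx', 'position', 'orientation']
{'time': 0.1, 'joints': array([ 0.986 ,  0.3426,  1.5249, -0.    ,  1.2754, -0.146 ]), 'qvel': array([-0.0002, -0.0032, -0.0021, -0.0014,  0.001 ,  0.0003]), 'effort': array([  0.0009, -43.2004, -24.4696,   0.0719,   0.0527,  -0.    ]), 'tcp_pos': array([222.8577, 474.9725, 226.137 ]), 'eef_rot': array([-0.0002,  0.2177,  0.976 , -0.0006]), 'contact_force': array([0.9383, 0.1216, 0.0529]), 'moment': array([ 0.0335, -0.0169, -0.0074]), 'gripper_force': 0.0, 'finger_gap': 0.9959364925981814}
```

View pics/scene0.png

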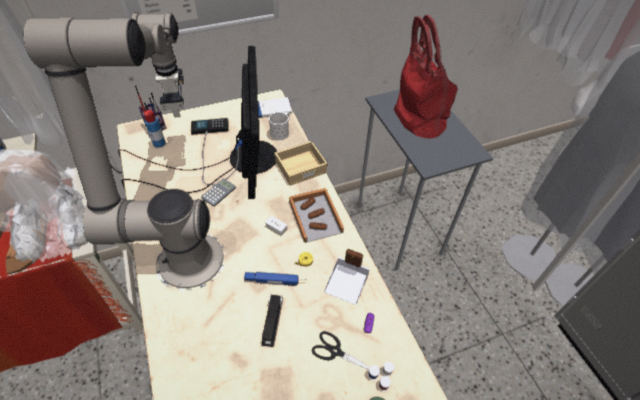

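View pics/top0.png

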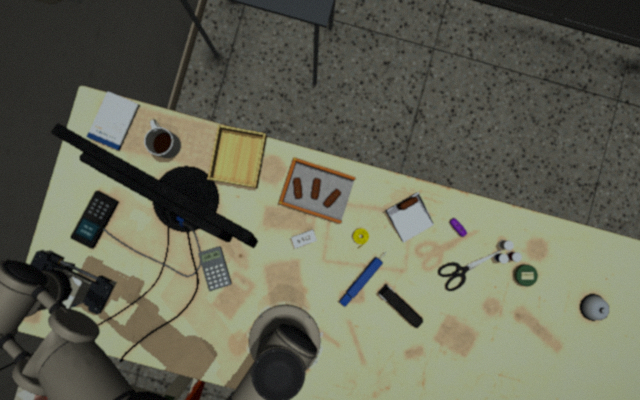

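Scene view: scoop (345,280), tray with three brown toggles (315,213), box (300,162), purple look-alike (369,323). Top view: scoop (408,215), tray (317,190), box (238,157), mug (160,142), tape (360,237). The three brown toggles in the tray, at (298,188), (316,188) and (331,198), fit the description. The purple one at (458,227) lies on the counter and is the look-alike. I'll confirm this in one crop.

```bash
cat > h.py <<'E'
import cv2,numpy as np
from scipy.spatial.transform import Rotation as R
from bench import robot,cams,job
np.set_printoptions(suppress=True,precision=2)
def ray(c,p):
    d=np.linalg.inv(c["mtx"])@np.array([p[0],p[1],1.]); q=c["orientation"]
    return np.array(c["position"]),R.from_quat([*q[1:],q[0]]).as_matrix()@(d*[1,-1,-1])
def px(c,p,z):
    o,d=ray(c,p); return o+d*(z-o[2])/d[2]
def tri(c1,p1,c2,p2):
    a,u=ray(c1,p1);b,v=ray(c2,p2)
    s=np.linalg.lstsq(np.c_[u,-v],b-a,rcond=None)[0]; P,Q=a+s[0]*u,b+s[1]*v
    return (P+Q)/2,np.linalg.norm(P-Q)
def proj(c,X):
    q=c["orientation"]; v=R.from_quat([*q[1:],q[0]]).as_matrix().T@(np.array(X)-c["position"])
    v=c["mtx"]@(v*[1,-1,-1]); return v[:2]/v[2]
E
python3 - <<'E'
from h import *
t=cams.camera("top");s=cams.camera("scene")
cv2.imwrite("pics/crop1.png",cv2.resize(t["img"][140:250,265:465,::-1],None,fx=4,fy=4,interpolation=cv2.INTER_CUBIC))
a=s["img"][120:310,220:390,::-1]
cv2.imwrite("pics/crop2.png",cv2.resize(a,None,fx=3.1,fy=3.1,interpolation=cv2.INTER_CUBIC))
# monitor top corners in both views
for a,b in (((250,48),(55,127)),((250,195),(255,241))): print(tri(s,a,t,b))
E
```

```text
(array([572.94, 513.84, 335.26]), np.float64(4.906224527152386))
(array([294.05,  88.22,  51.66]), np.float64(9.617209870700147))
```

View pics/crop1.png

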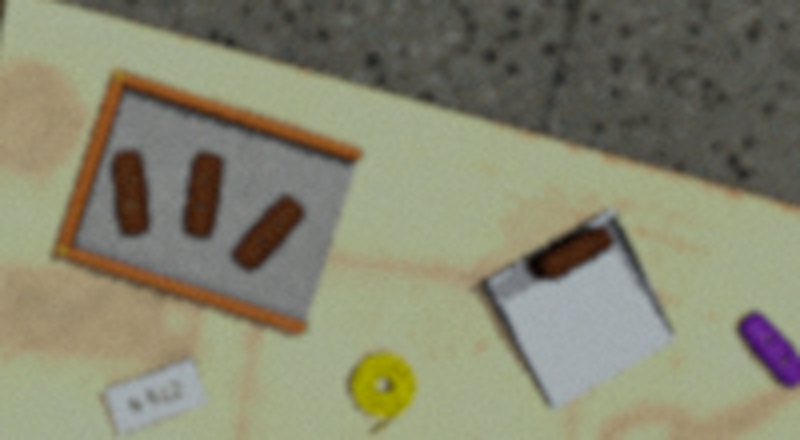

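View pics/crop2.png

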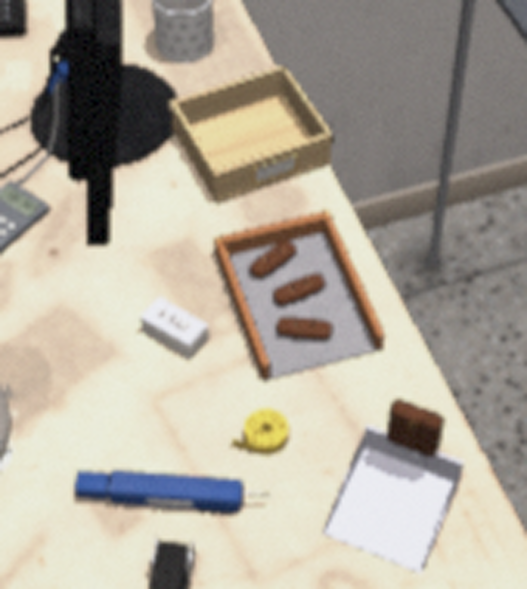

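The crops confirm it: three brown toggles in the tray, whose end wall is on the left and open end on the right. The purple toggle is outside the tray. The scoop's lip corners are at crop pixels (555,405) and (672,333), with the grip at the far side. Next I'll measure the geometry.

Run:
```python
from h import *
t=cams.camera("top");s=cams.camera("scene")
T=lambda x,y:((x+.5)/4-.5+265,(y+.5)/4-.5+140)
S=lambda x,y:((x+.5)/3.1-.5+220,(y+.5)/3.1-.5+120)
ang=lambda v:np.degrees(np.arctan2(v[1],v[0]))
l1,l2=px(t,T(555,405),2),px(t,T(672,333),2); b1,b2=px(t,T(485,285),49),px(t,T(615,212),49)
print("lip",l1,l2,np.linalg.norm(l1-l2),ang(l1-l2)-90,"back",b1,b2,np.linalg.norm(b1-b2),ang(b1-b2)-90,"lipmid-backmid",(l1+l2)/2-(b1+b2)/2)
print("lip scene",px(s,S(327,533),2),px(s,S(425,570),2))
A,B,C,D=[px(t,T(*p),31) for p in((117,72),(60,252),(360,153),(303,330))]
print("tray",A,B,C,D,[np.linalg.norm(x) for x in(A-B,C-D,A-C,B-D)],"phi",ang(A-C),ang(B-D),ang(A-B)+90,ang(C-D)+90)
A,B,C,D=[px(s,S(*p),31) for p in((328,214),(218,240),(382,340),(266,370))]
print("trayS",A,B,C,D,[np.linalg.norm(x) for x in(A-B,C-D,A-C,B-D)],"phi",ang(A-C),ang(B-D))
def blobs(c,n,box,zs):
    h=cv2.cvtColor(c["img"],cv2.COLOR_RGB2HSV);i=c["img"].astype(int)
    m=((i[...,0]-i[...,2]>20)&(i[...,0]<135)&(i[...,0]-i[...,1]>18)).astype(np.uint8)
    x0,y0,x1,y1=box; k=np.zeros_like(m);k[y0:y1,x0:x1]=m[y0:y1,x0:x1]
    _,lab,st,ce=cv2.connectedComponentsWithStats(k)
    for j in range(1,len(st)):
        if st[j,4]>25:
            r=cv2.minAreaRect(np.argwhere(lab==j)[:,::-1].astype(np.float32)); bp=cv2.boxPoints(r)
            e=bp[1]-bp[0] if np.linalg.norm(bp[1]-bp[0])>np.linalg.norm(bp[2]-bp[1]) else bp[2]-bp[1]
            a=px(c,ce[j],zs);b=px(c,ce[j]+e,zs)
            print(n,ce[j],st[j],a,"axis",ang(b-a),r[1])
blobs(t,"top tog",(280,165,350,215),12);blobs(s,"sc tog",(293,195,340,237),12)
blobs(t,"top grip",(390,190,430,215),115);blobs(s,"sc grip",(335,245,370,275),115)
bt=[px(t,p,55) for p in((219,125.5),(266,137.5),(258.5,188.5),(210.5,177))]
print("boxT",bt,np.mean(bt,0),[np.linalg.norm(bt[i]-bt[(i+1)%4]) for i in range(4)],[ang(bt[i]-bt[(i+1)%4]) for i in range(4)])
bs=[px(s,S(*p),55) for p in((284,68),(331,137),(217,180),(171,102))]
print("boxS",bs,np.mean(bs,0))
for z in(50,335): print("mon",px(t,(256,241),z),proj(s,px(t,(256,241),z)))
```

```text
lip [ 297.75 -357.96    2.  ] [ 352.97 -447.59    2.  ] 105.2783832984035 31.63792033025085 back [ 388.5  -296.52   49.  ] [ 443.06 -392.75   49.  ] 110.62012073250712 29.549766241161294 lipmid-backmid [-90.42 -58.13 -47.  ]
lip scene [ 298.5  -359.75    2.  ] [ 354.95 -450.8     2.  ]
tray [544.9  -24.04  31.  ] [410.56  16.83  31.  ] [ 486.18 -205.68   31.  ] [ 354.08 -163.88   31.  ] [np.float64(140.42111834210252), np.float64(138.55221016477947), np.float64(190.89834200946567), np.float64(189.3273834568826)] phi 72.08474997610465 72.64472009363146 73.08215929507936 72.4421835835252
trayS [544.62 -28.21  31.  ] [412.75  14.12  31.  ] [ 482.19 -214.35   31.  ] [ 352.29 -172.58   31.  ] [np.float64(138.48854938705583), np.float64(136.45078224583753), np.float64(196.33490492924884), np.float64(196.24876474693906)] phi 71.45939712068989 72.05403243127145
top tog [288.09 188.01] [280 165  28  45 140] [455.06  -6.88  12.  ] axis -162.9933463641933 (46.73031997680664, 23.626710891723633)
top tog [328.9  171.31] [308 165  42  14  70] [ 506.66 -129.51   12.  ] axis -107.40984980288246 (43.
[... 1449 characters left out ...]
16.15167808532715, 8.192880630493164)
boxT [array([634.05, 194.51,  55.  ]), array([600.42,  57.18,  55.  ]), array([450.83,  77.13,  55.  ]), array([483.07, 216.63,  55.  ])] [542.09 136.36  55.  ] [np.float64(141.38075238255243), np.float64(150.9129270151316), np.float64(143.1799706325116), np.float64(152.58401811788684)] [np.float64(76.24202764369312), np.float64(-7.59521207758817), np.float64(-103.01328374323528), np.float64(171.66255889293578)]
boxS [array([635.57, 192.32,  55.  ]), array([610.75,  55.89,  55.  ]), array([453.87,  76.84,  55.  ]), array([480.56, 223.13,  55.  ])] [545.19 137.04  55.  ]
mon [298.07  82.96  50.  ] [253.07 195.75]
mon [317.4   50.33 335.  ] [254.94 140.53]
```

```bash
cat >> h.py <<'E'
def go(pos,phi,pitch=0,off=0):
    """scoop-frame goal: TCP pos, scoop heading phi deg, pitch>0 = lip down"""
    ob=robot.get_obs(); q=ob["eef_rot"]; R0=R.from_quat([*q[1:],q[0]])
    x=np.array([np.cos(np.radians(phi)),np.sin(np.radians(phi)),0]);y=np.array([-x[1],x[0],0])
    G=R.from_matrix(np.c_[-y,-x,[0,0,-1]]); G=R.from_rotvec(y*np.radians(pitch))*G
    d=R0.as_matrix().T@(np.array(pos)-ob["tcp_pos"])
    print("shift",np.round(d/1000,4),"turn",(R0.inv()*G).as_rotvec(degrees=True),"dist",np.linalg.norm(d),"tcp",ob["tcp_pos"],"F",ob["contact_force"],"t",ob["time"],"J",ob["joints"])
E
python3 -m crank '[[0,0,-0.05,0,0,0,0.0918],[0,0,-0.1,0,0,0,0.0918],[0,0,-0.15,0,0,0,0.0918],[0,0,-0.2,0,0,0,0.0918],[-0.047,-0.033,-0.205,0,0,0,0.0918],[-0.093,-0.065,-0.205,0,0,0,0.0918],[-0.14,-0.098,-0.205,0,0,0,0.0918],[-0.187,-0.13,-0.205,0,0,0,0.0918]]' 40
python3 -c "
from h import *
go([450,80,430],211.5)"
```

```text
time: 1.3
tcp_pos: [337.5, 276.5, 431.8]
eef_rot: [0.0, 0.217, 0.976, 0.0]
contact_force: [1.1, 0.3, -0.3]
finger_gap: 1.002
gripper_force: 0.0
shift [-0.19 -0.13  0.  ] turn [ 0.03  0.01 33.38] dist 226.41101161363937 tcp [337.55 276.5  431.83] F [ 1.09  0.31 -0.3 ] t 1.3 J [ 0.51  0.09  1.29 -0.    1.75 -0.62]
```

```bash
python3 -m crank '[[-0.0475,-0.0325,0,0,0,4,0.0918],[-0.095,-0.065,0,0,0,8,0.0918],[-0.1425,-0.0975,0,0,0,12,0.0918],[-0.19,-0.13,0,0,0,16,0.0918],[-0.211,-0.187,0,0,0,20,0.0918],[-0.232,-0.244,0,0,0,24,0.0918],[-0.254,-0.302,0.015,0,0,29,0.0918],[-0.276,-0.36,0.03,0,0,33.4,0.0918]]' 40
python3 -c "
from h import *
go([414,-349,200],211.5)
go([414,-349,71],211.5)"
```

```text
time: 2.3
tcp_pos: [433.7, -164.3, 402.1]
eef_rot: [0.0, 0.49, 0.872, 0.0]
contact_force: [0.8, 0.0, 0.9]
finger_gap: 1.002
gripper_force: 0.0
shift [-0.15 -0.11  0.2 ] turn [ 0.04  0.04 -0.19] dist 274.49676919762726 tcp [ 433.69 -164.34  402.14] F [0.8  0.05 0.85] t 2.3 J [-0.53  0.15  1.31  0.    1.68 -1.07]
shift [-0.15 -0.11  0.33] turn [ 0.04  0.04 -0.19] dist 379.6611308367913 tcp [ 433.69 -164.34  402.14] F [0.8  0.05 0.85] t 2.3 J [-0.53  0.15  1.31  0.    1.68 -1.07]
```

```bash
sed -i 's/np.round(d\/1000,4)/["%.4f"%(v\/1000) for v in d]/' h.py
python3 -m crank '[[-0.037,-0.028,0.02,0,0,0,0.0918],[-0.074,-0.056,0.05,0,0,0,0.0918],[-0.11,-0.085,0.08,0,0,0,0.0918],[-0.147,-0.113,0.12,0,0,0,0.0918],[-0.147,-0.113,0.18,0,0,0,0.0918],[-0.147,-0.113,0.235,0,0,0,0.0918],[-0.147,-0.113,0.252,0,0,0,0.0918],[-0.147,-0.113,0.252,0,0,0,0.0918]]' 40
python3 - <<'E'
from h import *
go([414,-349,71],211.5)
t=cams.camera("top");s=cams.camera("scene")
a=np.hstack([cv2.resize(t["img"][170:270,360:460,::-1],None,fx=4,fy=4,interpolation=2),cv2.resize(s["img"][220:320,290:390,::-1],None,fx=4,fy=4,interpolation=2)])
cv2.imwrite("pics/grasp.png",a)
E
```

```text
time: 3.3
tcp_pos: [413.9, -346.2, 148.9]
eef_rot: [-0.002, 0.489, 0.872, 0.001]
contact_force: [0.1, -0.8, 0.9]
finger_gap: 0.996
gripper_force: 0.0
shift ['-0.0027', '-0.0013', '0.0779'] turn [-0.03 -0.2  -0.05] dist 77.96861787649394 tcp [ 413.89 -346.2   148.92] F [ 0.12 -0.75  0.87] t 3.3 J [-0.84  0.44  1.6   0.    1.11 -1.39]
```

View pics/grasp.png

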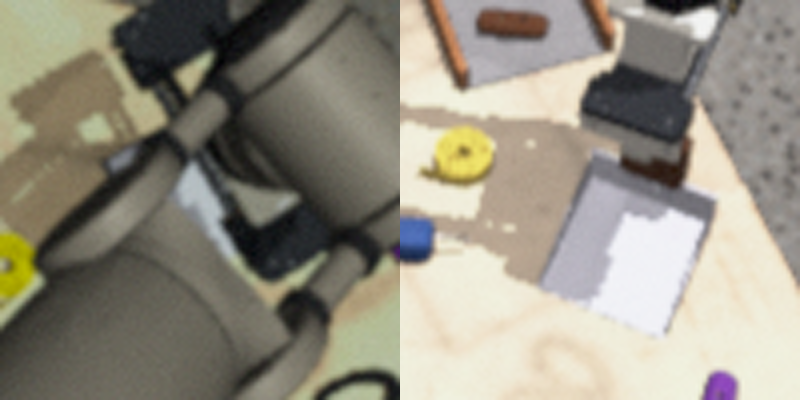

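The crop shows the near finger (row 90, column 640) over the bed and the wooden grip just behind it, so the gripper is straddling the grip. I'll lower it and grasp.

```bash
python3 -m crank '[[-0.0027,-0.0013,0.03,0,0,0,0.0918],[-0.0027,-0.0013,0.06,0,0,0,0.0918],[-0.0027,-0.0013,0.078,0,0,0,0.0918],[-0.0027,-0.0013,0.078,0,0,0,0.06],[-0.0027,-0.0013,0.078,0,0,0,0.035],[-0.0027,-0.0013,0.078,0,0,0,0.01],[-0.0027,-0.0013,0.078,0,0,0,0.01],[-0.0027,-0.0013,0.078,0,0,0,0.01]]' 15
python3 -c "
from h import *
go([414,-349,71],211.5)"
```

```text
time: 4.4
tcp_pos: [414.9, -349.9, 72.7]
eef_rot: [0.0, 0.489, 0.872, -0.0]
contact_force: [-0.0, 0.2, -0.4]
finger_gap: 0.509
gripper_force: 0.0
shift ['0.0012', '-0.0003', '0.0017'] turn [ 0.01  0.03 -0.04] dist 2.0973615147298275 tcp [ 414.93 -349.87   72.66] F [-0.    0.2  -0.38] t 4.4 J [-0.84  0.54  1.67  0.    0.93 -1.39]
```

```bash
python3 -m crank '[[0,0,0,0,0,0,0.0],[0,0,0,0,0,0,0.0],[0,0,0,0,0,0,0.0],[0,0,0,0,0,0,0.0],[0,0,0,0,0,0,0.0],[0,0,0,0,0,0,0.0]]' 15;python3 -m crank '[[0,0,0,0,0,0,0.0],[0,0,0,0,0,0,0.0],[0,0,0,0,0,0,0.0]]' 45
python3 -c "
from h import *
go([414,-349,71],211.5)"
```

```text
time: 5.15
tcp_pos: [414.7, -349.8, 72.2]
eef_rot: [-0.0, 0.489, 0.872, 0.0]
contact_force: [-0.2, -0.6, 0.4]
finger_gap: 0.221
gripper_force: 15.0
time: 5.52
tcp_pos: [414.8, -349.7, 72.3]
eef_rot: [-0.0, 0.489, 0.872, 0.0]
contact_force: [-0.6, -0.2, -1.3]
finger_gap: 0.216
gripper_force: 45.0
shift ['0.0011', '-0.0003', '0.0013'] turn [ 0.01 -0.01 -0.04] dist 1.6739133618285236 tcp [ 414.82 -349.74   72.26] F [-0.62 -0.16 -1.28] t 5.525 J [-0.84  0.54  1.67  0.    0.92 -1.39]
```

```bash
python3 -m crank '[[0,0,-0.03,0,0,0,0],[0,0,-0.08,0,0,0,0],[0.005,0.001,-0.08,0,0,10,0],[0.01,0.002,-0.08,0,0,20,0],[0.015,0.003,-0.08,0,0,30,0],[0.02,0.004,-0.08,0,0,40,0],[0.025,0.005,-0.08,0,0,50,0],[0.03,0.006,-0.08,0,0,60,0]]' 45
python3 -c "
from h import *
go([390,-281,150],72.4)"
```

```text
time: 6.52
tcp_pos: [404.2, -320.5, 152.0]
eef_rot: [-0.0, 0.861, 0.509, 0.0]
contact_force: [0.5, 1.3, -3.4]
finger_gap: 0.22
gripper_force: 45.0
shift ['0.0278', '-0.0315', '0.0020'] turn [-0.05 -0.01 78.73] dist 42.06610110198927 tcp [ 404.2  -320.55  151.98] F [ 0.45  1.26 -3.35] t 6.525 J [-0.82  0.4   1.66  0.    1.08 -0.32]
```

```bash
python3 -m crank '[[0.0035,-0.004,0.002,0,0,10,0],[0.007,-0.008,0.002,0,0,20,0],[0.0105,-0.012,0.002,0,0,30,0],[0.014,-0.016,0.002,0,0,40,0],[0.0175,-0.02,0.002,0,0,50,0],[0.021,-0.024,0.002,0,0,60,0],[0.0245,-0.028,0.002,0,0,70,0],[0.0278,-0.0315,0.002,0,0,78.7,0]]' 45
python3 - <<'E'
from h import *
go([390,-281,112],72.4)
t=cams.camera("top");s=cams.camera("scene")
a=np.hstack([cv2.resize(t["img"][150:250,300:420,::-1],None,fx=3.3,fy=3.3,interpolation=2),cv2.resize(s["img"][190:290,280:400,::-1],None,fx=3.3,fy=3.3,interpolation=2)])
cv2.imwrite("pics/pre.png",a)
E
```

```text
time: 7.52
tcp_pos: [389.7, -281.1, 150.0]
eef_rot: [-0.0, 0.988, -0.152, -0.0]
contact_force: [0.5, -0.5, -2.1]
finger_gap: 0.209
gripper_force: 45.0
shift ['0.0002', '-0.0001', '0.0380'] turn [-0.04  0.02  0.06] dist 38.04841327004899 tcp [ 389.75 -281.1   150.05] F [ 0.48 -0.49 -2.06] t 7.525 J [-0.78  0.34  1.76  0.    1.04  1.09]
```

View pics/pre.png

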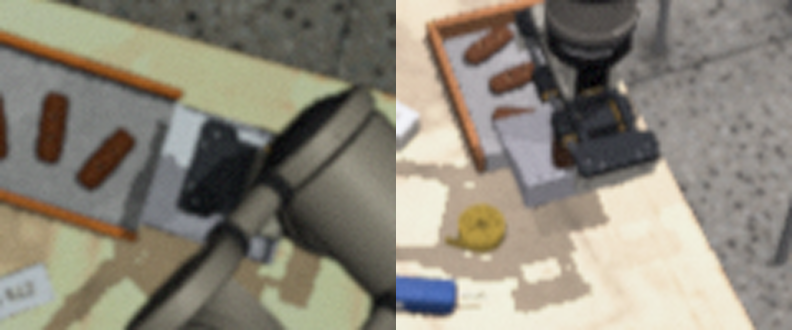

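The lip is at the tray's open end, with crop corners at about (178,104) and (143,222). I'll check its lateral offset.

Run:
```python
from h import *
t=cams.camera("top");s=cams.camera("scene")
u=np.array([.3024,.9532,0]);n=np.array([-.9532,.3024,0])
f=lambda p:((p[0]+.5)/3.3-.5+300,(p[1]+.5)/3.3-.5+150)
for p in((177,103),(143,222)):
    P=px(t,f(p),80);print(P,P@u,P@n)
# bright-edge profile across the lip line in top image: sample gray along line just behind lip
g=cv2.cvtColor(t["img"],cv2.COLOR_RGB2GRAY)
for back in(8,14,):
    r=[]
    for o in range(-75,76,3):
        X=np.array([389.75,-281.1,79])+(105-back)*u+o*n; q=proj(t,X); r.append(int(cv2.getRectSubPix(g,(1,1),(float(q[0]),float(q[1])))[0,0]))
    print(back,r)
```

```text
[ 474.07 -197.06   80.  ] -44.480556185183104 -511.4787965839714
[ 370.28 -167.98   80.  ] -48.142319481565664 -403.7502526264531
8 [174, 176, 175, 174, 171, 173, 161, 143, 159, 178, 181, 184, 183, 184, 184, 182, 185, 182, 183, 183, 179, 163, 136, 119, 121, 121, 122, 122, 122, 124, 120, 123, 123, 124, 125, 122, 122, 121, 125, 124, 123, 121, 113, 104, 108, 116, 119, 118, 121, 120, 122]
14 [174, 175, 175, 173, 175, 174, 157, 140, 153, 176, 183, 183, 183, 182, 183, 183, 183, 182, 181, 182, 182, 177, 165, 146, 129, 123, 120, 120, 121, 121, 120, 121, 124, 123, 122, 122, 123, 123, 123, 125, 123, 120, 111, 102, 105, 117, 121, 121, 122, 122, 128]
```

```bash
python3 -m crank '[[0,0,0.025,-1,0,0,0],[0,0,0.05,-2,0,0,0],[0,0,0.065,-2,0,0,0],[0,0,0.067,-2,0,0,0],[0,0,0.067,-2,0,0,0],[0,0,0.067,-2,0,0,0]]' 50
python3 -m crank '[[0,0,0.001,0,0,0,0],[0,0,0.002,0,0,0,0],[0,0,0.002,0,0,0,0]]'
python3 -m crank '[[0,0,0.001,0,0,0,0],[0,0,0.001,0,0,0,0]]'
```

```text
time: 8.48
tcp_pos: [390.3, -282.0, 84.0]
eef_rot: [0.018, 0.989, -0.15, -0.002]
contact_force: [0.1, 0.4, -3.1]
finger_gap: 0.219
gripper_force: 50.0
time: 8.85
tcp_pos: [389.8, -281.6, 81.3]
eef_rot: [0.017, 0.989, -0.15, -0.003]
contact_force: [0.7, -0.2, -1.5]
finger_gap: 0.217
gripper_force: 50.0
time: 9.1
tcp_pos: [389.8, -281.6, 80.2]
eef_rot: [0.017, 0.989, -0.15, -0.003]
contact_force: [0.0, -0.4, -2.4]
finger_gap: 0.214
gripper_force: 50.0
```

```bash
for i in 1 ; do python3 -m crank '[[0,0,0.001,0,0,0,0],[0,0,0.001,0,0,0,0]]' | grep -E "tcp|contact"; python3 -m crank '[[0,0,0.001,0,0,0,0],[0,0,0.001,0,0,0,0]]' | grep -E "tcp|contact";  done
```

```text
tcp_pos: [389.8, -281.7, 79.2]
contact_force: [-0.3, 0.0, -3.4]
tcp_pos: [390.0, -281.9, 78.6]
contact_force: [-1.0, -0.5, 0.5]
```

```bash
python3 -m crank '[[0,0,0.001,0,0,0,0],[0,-0.01,0.0007,0,0,0,0],[0,-0.02,0.0003,0,0,0,0],[0,-0.03,0,0,0,0,0],[0,-0.04,-0.0004,0,0,0,0]]' | grep -E "tcp|contact|gap"
python3 -c "
from h import *
go([390,-281,112],72.4,2)"
```

```text
tcp_pos: [403.3, -245.3, 78.9]
contact_force: [-0.4, -4.6, 8.7]
finger_gap: 0.217
shift ['-0.0019', '0.0392', '-0.0316'] turn [ 0.17 -0.3   0.36] dist 50.41954619311786 tcp [ 403.25 -245.33   78.93] F [-0.42 -4.58  8.71] t 10.225 J [-0.69  0.43  1.87 -0.05  0.82  1.22]
```

```bash
python3 -m crank '[[-0.001,-0.01,-0.0007,0,0,0.3,0],[-0.002,-0.02,-0.0011,0,0,0.3,0],[-0.0023,-0.03,-0.0014,0,0,0.3,0],[-0.0025,-0.04,-0.0018,0,0,0.3,0]]' | grep -E "tcp|contact|gap"
python3 -c "
from h import *
go([435.2-15*.3024,-137.9-15*.953,78.5],72.4,2)"
```

```text
tcp_pos: [412.4, -205.7, 78.9]
contact_force: [-0.0, -3.5, 7.2]
finger_gap: 0.216
shift ['0.0013', '-0.0565', '-0.0017'] turn [ 0.11 -0.23  0.06] dist 56.55858537118337 tcp [ 412.41 -205.72   78.85] F [-0.05 -3.53  7.19] t 10.725 J [-0.61  0.41  1.9  -0.05  0.82  1.3 ]
```

```bash
python3 -m crank '[[0.0005,-0.01,-0.0005,0,0,0,0],[0.001,-0.02,-0.0008,0,0,0,0],[0.001,-0.03,-0.0012,0,0,0,0],[0.001,-0.04,-0.0015,0,0,0,0]]' | grep -E "tcp|contact|gap"
python3 - <<'E'
from h import *
go([435.2-15*.3024,-137.9-15*.953,78.5],72.4,2)
t=cams.camera("top");s=cams.camera("scene")
a=np.hstack([cv2.resize(t["img"][140:240,260:360,::-1],None,fx=4,fy=4,interpolation=2),cv2.resize(s["img"][170:270,270:370,::-1],None,fx=4,fy=4,interpolation=2)])
cv2.imwrite("pics/mid.png",a)
E
```

```text
tcp_pos: [425.3, -167.5, 78.8]
contact_force: [-0.6, -3.9, 6.8]
finger_gap: 0.215
shift ['0.0005', '-0.0162', '-0.0003'] turn [ 0.08 -0.19  0.06] dist 16.255951643177106 tcp [ 425.3  -167.54   78.77] F [-0.62 -3.93  6.83] t 11.225 J [-0.52  0.41  1.91 -0.05  0.82  1.39]
```

View pics/mid.png

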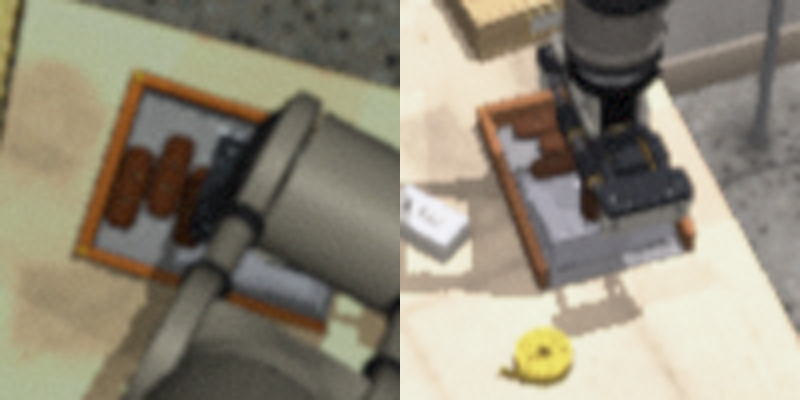

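All three toggles are stacked against the end wall (top crop columns 105–215, row 190) and are being scooped. I'll keep pushing.

```bash
python3 -m crank '[[0,-0.01,-0.0003,0,0,0,0],[0.0003,-0.02,-0.0007,0,0,0,0],[0.0005,-0.03,-0.001,0,0,0,0],[0.0005,-0.038,-0.0013,0,0,0,0],[0.0005,-0.044,-0.0015,0,0,0,0]]' | grep -E "tcp|contact|gap"
python3 -m crank '[[0,-0.004,-0.0001,0,0,0,0],[0,-0.008,-0.0003,0,0,0,0]]' | grep -E "tcp|contact|gap"
python3 -c "
from h import *
go([435.2+26*.3024,-137.9+26*.953,78.5],72.4,2)"
```

```text
tcp_pos: [439.0, -125.8, 78.7]
contact_force: [-0.4, -5.1, 7.9]
finger_gap: 0.22
tcp_pos: [441.4, -118.3, 78.8]
contact_force: [-1.4, -6.1, 7.0]
finger_gap: 0.217
shift ['0.0001', '-0.0055', '0.0001'] turn [ 0.07 -0.18  0.07] dist 5.503556376457795 tcp [ 441.36 -118.35   78.75] F [-1.38 -6.13  7.01] t 12.2 J [-0.4   0.41  1.9  -0.05  0.82  1.5 ]
```

```bash
for k in 1 2; do python3 -m crank '[[0,-0.002,-0.0001,0,0,0,0],[0,-0.002,-0.0001,0,0,0,0]]' | grep -E "tcp|contact";done; python3 -m crank '[[0,-0.0015,0,0,0,0,0],[0,-0.0015,0,0,0,0,0]]' | grep -E "tcp|contact"
```

```text
tcp_pos: [441.9, -116.2, 78.7]
contact_force: [-0.3, -3.7, 7.1]
tcp_pos: [442.5, -114.4, 78.7]
contact_force: [-0.5, -4.3, 6.3]
tcp_pos: [442.9, -113.1, 78.7]
contact_force: [-0.9, -4.8, 7.3]
```

```bash
for k in 1 2 3 ; do python3 -m crank '[[0,-0.0015,-0.00005,0,0,0,0],[0,-0.0015,-0.00005,0,0,0,0]]' | grep -E "tcp|contact";done
python3 - <<'E'
from h import *
t=cams.camera("top");s=cams.camera("scene")
a=np.hstack([cv2.resize(t["img"][140:240,260:360,::-1],None,fx=4,fy=4,interpolation=2),cv2.resize(s["img"][170:270,270:370,::-1],None,fx=4,fy=4,interpolation=2)])
cv2.imwrite("pics/wall.png",a)
E
```

```text
tcp_pos: [443.4, -111.6, 78.7]
contact_force: [-0.5, -4.6, 6.9]
tcp_pos: [443.9, -110.2, 78.7]
contact_force: [-0.5, -5.3, 7.9]
tcp_pos: [444.3, -108.8, 78.7]
contact_force: [0.7, -4.1, 7.6]
```

View pics/wall.png

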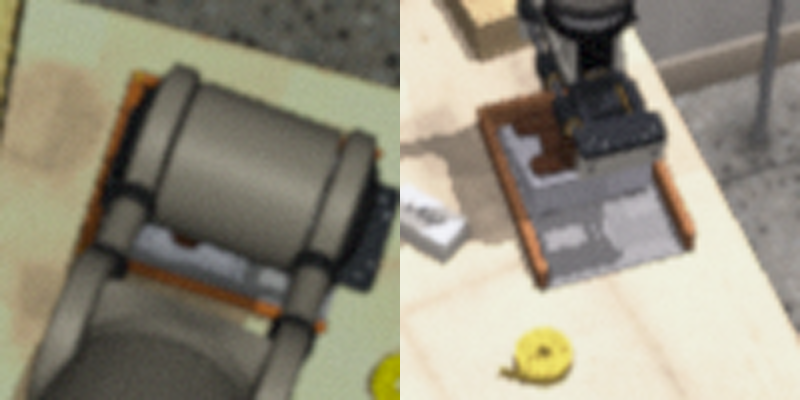

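The lip is almost at the wall, with the toggles stacked on the bed (scene crop 510–580, row 140). I'll step until it touches.

```bash
for k in 1 2 3 4; do python3 -m crank '[[0,-0.001,-0.00005,0,0,0,0],[0,-0.001,-0.00005,0,0,0,0]]' | grep -E "tcp|contact";done
```

```text
tcp_pos: [444.6, -108.1, 78.8]
contact_force: [-1.7, -6.2, 8.1]
tcp_pos: [444.7, -108.0, 79.0]
contact_force: [-3.2, -10.5, 9.8]
tcp_pos: [444.8, -107.8, 79.2]
contact_force: [-5.5, -14.9, 10.8]
tcp_pos: [445.0, -107.6, 79.4]
contact_force: [-5.6, -17.5, 12.8]
```

```bash
python3 -m crank '[[0,0.003,-0.001,2,0,0,0],[0,0.0057,-0.003,4,0,0,0],[0,0.0083,-0.0045,6,0,0,0],[0,0.011,-0.006,8,0,0,0],[0,0.0137,-0.009,10,0,0,0],[0,0.0145,-0.02,11,0,0,0],[0,0.0155,-0.04,11,0,0,0],[0,0.0165,-0.065,11,0,0,0]]' 50
python3 - <<'E'
from h import *
go([435.2+20*.3024,-137.9+20*.953,170],76,-9)
t=cams.camera("top");s=cams.camera("scene")
a=np.hstack([cv2.resize(t["img"][140:240,260:360,::-1],None,fx=4,fy=4,interpolation=2),cv2.resize(s["img"][150:250,270:370,::-1],None,fx=4,fy=4,interpolation=2)])
cv2.imwrite("pics/lift.png",a)
E
```

```text
time: 15.8
tcp_pos: [439.7, -117.0, 143.7]
eef_rot: [-0.078, 0.985, -0.152, 0.011]
contact_force: [1.3, -0.8, -3.7]
finger_gap: 0.217
gripper_force: 50.0
shift ['0.0020', '-0.0029', '-0.0262'] turn [-0.04 -0.46 -3.52] dist 26.41194976799664 tcp [ 439.71 -117.01  143.7 ] F [ 1.3  -0.81 -3.74] t 15.8 J [-0.54  0.32  1.83  0.18  1.04  1.25]
```

View pics/lift.png

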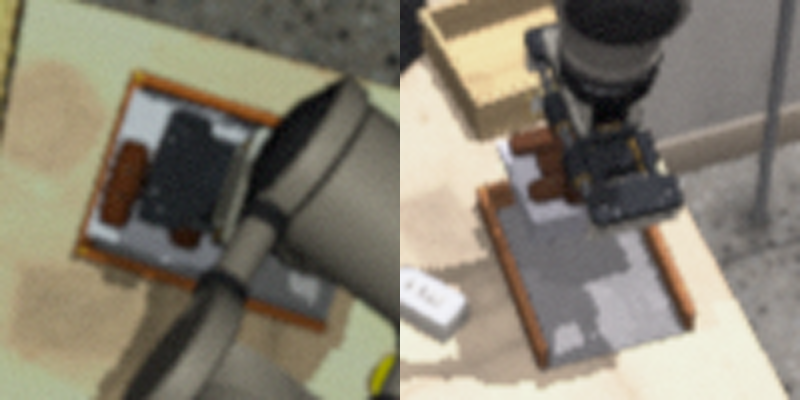

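All three toggles are on the scoop: two are visible (scene crop (535,140) and (550,188)) with the third behind the finger, and the tray is empty. I'll carry them to the box.

Run:
```python
from h import *
go([439.7,-117,180],72.4,-9)
go([513.9,-15.2,180],79,-9)
```

```text
shift ['-0.0019', '-0.0057', '-0.0341'] turn [ 0.04 -0.26  0.11] dist 34.60053920719292 tcp [ 441.53 -117.9   145.46] F [ 0.18 -1.07 -3.63] t 15.9 J [-0.54  0.31  1.83  0.18  1.04  1.24]
shift ['0.0382', '-0.1236', '-0.0153'] turn [ 0.06 -1.29 -6.41] dist 130.29874122109473 tcp [ 441.53 -117.9   145.46] F [ 0.18 -1.07 -3.63] t 15.9 J [-0.54  0.31  1.83  0.18  1.04  1.24]
```

```bash
python3 -m crank '[[0,-0.002,-0.01,0,0,0,0],[0,-0.005,-0.028,0,0,0,0],[0.004,-0.018,-0.032,0,-0.2,-1,0],[0.01,-0.036,-0.029,0,-0.4,-2,0],[0.018,-0.057,-0.026,0,-0.6,-3,0],[0.026,-0.08,-0.022,0,-0.9,-4.3,0],[0.033,-0.105,-0.018,0,-1.1,-5.4,0],[0.038,-0.1236,-0.0153,0,-1.3,-6.4,0]]' 50
python3 -m crank '[[0,0,0,0,0,0,0],[0,0,0,0,0,0,0]]' |grep -E tcp
python3 - <<'E'
from h import *
go([513.9,-15.2,180],79,-9)
t=cams.camera("top");s=cams.camera("scene")
a=np.hstack([cv2.resize(t["img"][100:200,200:300,::-1],None,fx=4,fy=4,interpolation=2),cv2.resize(s["img"][110:210,250:350,::-1],None,fx=4,fy=4,interpolation=2)])
cv2.imwrite("pics/box.png",a)
# lip at different pitch: TCP for lip fixed at target
u=np.array([.191,.982])
for th,z in((0,66),(10,66),(20,64),(30,62),(38,62)):
    a=np.radians(th); L=np.array([535.9,97.7])
    p=L-u*(105*np.cos(a)-72*np.sin(a)); zz=z+72*np.cos(a)+105*np.sin(a)
    print(th); go([*p,zz],79,th)
E
```

```text
time: 16.9
tcp_pos: [512.8, -12.8, 176.9]
eef_rot: [-0.079, 0.992, -0.095, 0.004]
contact_force: [0.6, -0.0, -3.3]
finger_gap: 0.217
gripper_force: 50.0
tcp_pos: [512.1, -14.6, 177.2]
shift ['0.0019', '-0.0002', '-0.0028'] turn [-0.01  0.35 -0.04] dist 3.3744213606624953 tcp [512.08 -14.58 177.23] F [ 0.21  0.39 -3.81] t 17.15 J [-0.28  0.36  1.65  0.17  1.15  1.41]
0
shift ['0.0020', '-0.0039', '0.0407'] turn [-9.01  0.31 -0.07] dist 40.918141775080215 tcp [512.18 -15.1  177.59] F [ 0.1   1.04 -4.22] t 17.25 J [-0.28  0.36  1.65  0.17  1.15  1.41]
10
shift ['0.0019', '-0.0205', '0.0260'] turn [-19.01   0.32  -0.04] dist 33.13616422331999 tcp [512.18 -15.1  177.59] F [ 0.1   1.04 -4.22] t 17.25 J [-0.28  0.36  1.65  0.17  1.15  1.41]
20
shift ['0.0018', '-0.0391', '0.0163'] turn [-29.01   0.32  -0.02] dist 42.41602671449064 tcp [512.18 -15.1  177.59] F [ 0.1   1.04 -4.22] t 17.25 J [-0.28  0.36  1.65  0.17  1.15  1.41]
30
shift ['0.0017', '-0.0594', '0.0102'] turn [-39.01   0.32   0.01] dist 60.32659760192643 tcp [512.18 -15.1  177.59] F [ 0.1   1.04 -4.22] t 17.25 J [-0.28  0.36  1.65  0.17  1.15  1.41]
38
shift ['0.0017', '-0.0768', '0.0063'] turn [-47.01   0.32   0.04] dist 77.06078315654804 tcp [512.18 -15.1  177.59] F [ 0.1   1.04 -4.22] t 17.25 J [-0.28  0.36  1.65  0.17  1.15  1.41]
```

View pics/box.png

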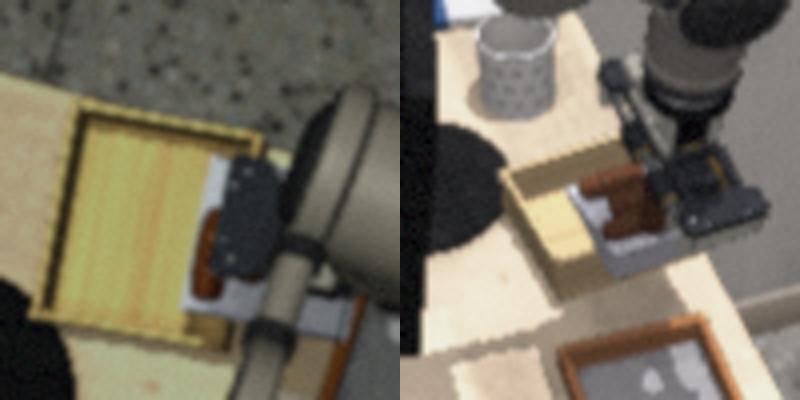

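The scoop is over the near part of the box (lip crop columns 182–215) with all three toggles on it. Now I'll tip it, with the lip about 10 mm further in.

```bash
python3 -m crank '[[0.002,-0.006,0.015,-3,0.1,0,0],[0.002,-0.014,0.032,-6,0.2,0,0],[0.002,-0.016,0.0405,-9,0.3,0,0],[0.002,-0.024,0.034,-14,0.3,0,0],[0.002,-0.0325,0.026,-19,0.3,0,0],[0.002,-0.042,0.021,-24,0.3,0,0],[0.002,-0.051,0.0163,-29,0.3,0,0],[0.002,-0.061,0.013,-34,0.3,0,0]]' 55
python3 - <<'E'
from h import *
u=np.array([.191,.982])
for th,z in((30,64),(40,64),(48,66)):
    a=np.radians(th); L=np.array([535.9,97.7])+12*u
    p=L-u*(105*np.cos(a)-72*np.sin(a)); zz=z+72*np.cos(a)+105*np.sin(a)
    print(th); go([*p,zz],79,th)
E
```

```text
time: 18.25
tcp_pos: [526.5, 45.9, 175.0]
eef_rot: [0.216, 0.972, -0.094, -0.02]
contact_force: [-0.4, 0.4, -3.6]
finger_gap: 0.212
gripper_force: 55.0
30
shift ['-0.0006', '-0.0072', '-0.0076'] turn [-4.92 -0.03 -0.08] dist 10.469412965507862 tcp [526.47  45.87 175.02] F [-0.44  0.38 -3.59] t 18.25 J [ 0.18  0.51  1.49 -0.42  1.33  2.08]
40
shift ['-0.0007', '-0.0227', '-0.0235'] turn [-14.92  -0.02  -0.09] dist 32.65521898177282 tcp [526.47  45.87 175.02] F [-0.44  0.38 -3.59] t 18.25 J [ 0.18  0.51  1.49 -0.42  1.33  2.08]
48
shift ['-0.0007', '-0.0361', '-0.0359'] turn [-22.92  -0.02  -0.09] dist 50.91019389330136 tcp [526.47  45.87 175.02] F [-0.44  0.38 -3.59] t 18.25 J [ 0.18  0.51  1.49 -0.42  1.33  2.08]
```

```bash
python3 -m crank '[[0,-0.0072,-0.0076,-5,0,0,0],[0,-0.015,-0.0155,-10,0,0,0],[0,-0.0227,-0.0235,-15,0,0,0],[0,-0.0227,-0.0235,-15,0,0,0],[0,-0.0227,-0.0235,-15,0,0,0],[0,-0.0227,-0.0235,-15,0,0,0]]' 55
python3 - <<'E'
from h import *
go([514,-15,190],79,0)
t=cams.camera("top");s=cams.camera("scene")
a=np.hstack([cv2.resize(t["img"][100:200,200:300,::-1],None,fx=4,fy=4,interpolation=2),cv2.resize(s["img"][110:210,250:350,::-1],None,fx=4,fy=4,interpolation=2)])
cv2.imwrite("pics/dump.png",a)
E
```

```text
time: 19.0
tcp_pos: [532.2, 75.0, 186.8]
eef_rot: [0.34, 0.936, -0.091, -0.032]
contact_force: [0.1, -0.2, -2.4]
finger_gap: 0.215
gripper_force: 55.0
shift ['-0.0006', '0.0725', '0.0564'] turn [39.9  -0.04 -0.08] dist 91.86207360230317 tcp [532.25  74.97 186.78] F [ 0.13 -0.16 -2.4 ] t 19.0 J [ 0.33  0.64  1.35 -0.59  1.55  2.23]
```

View pics/dump.png

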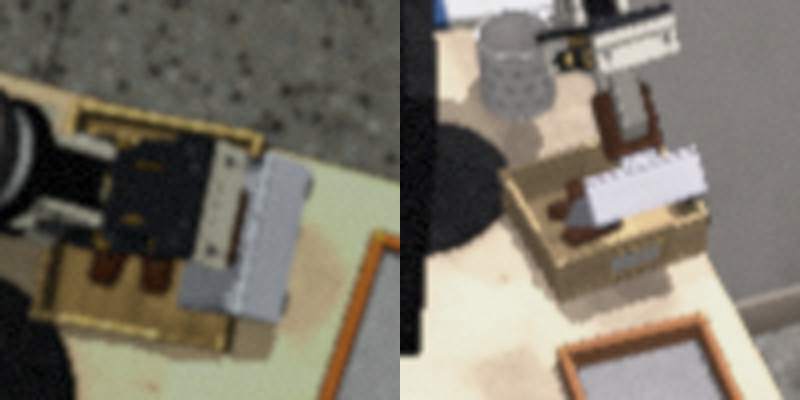

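The tipped scoop is empty: the force is back to the scoop's own 2.4 N, and the toggles are in the box at top crop (108,265) and (158,270). I'll retreat, level the scoop and check the count by colour mask. I've now viewed eleven pictures, one over the limit, so from here I'll only measure numerically.

```bash
python3 -m crank '[[0,0.013,-0.015,0,0,0,0],[0,0.028,0,8,0,0,0],[0,0.04,0.014,16,0,0,0],[0,0.052,0.028,24,0,0,0],[0,0.063,0.042,32,0,0,0],[0,0.0725,0.0564,40,0,0,0],[0,0.0725,0.0564,40,0,0,0]]' 50
python3 - <<'E'
from h import *
go([400,-200,190],79,0); go([414.8,-349.7,160],211.5,0)
E
```

```text
time: 19.98
tcp_pos: [514.3, -17.7, 191.3]
eef_rot: [0.0, 0.995, -0.098, 0.001]
contact_force: [0.2, 0.3, -1.8]
finger_gap: 0.217
gripper_force: 50.0
shift ['-0.0765', '0.2011', '0.0012'] turn [ 0.02 -0.11 -0.25] dist 215.1877641218488 tcp [514.28 -17.67 191.26] F [ 0.23  0.32 -1.78] t 19.975 J [-0.18  0.35  1.61 -0.    1.18  1.58]
shift ['-0.0329', '0.3450', '0.0313'] turn [   0.14   -0.04 -132.75] dist 348.0183774898153 tcp [514.28 -17.67 191.26] F [ 0.23  0.32 -1.78] t 19.975 J [-0.18  0.35  1.61 -0.    1.18  1.58]
```

```bash
python3 -m crank '[[-0.002,0.025,0,0,0,-8,0],[-0.005,0.05,0.004,0,0,-18,0],[-0.007,0.075,0.006,0,0,-28,0],[-0.01,0.1,0.009,0,0,-38,0],[-0.012,0.125,0.011,0,0,-48,0],[-0.014,0.15,0.013,0,0,-58,0],[-0.017,0.175,0.016,0,0,-68,0],[-0.019,0.2,0.018,0,0,-77,0]]' 50 | grep tcp
python3 - <<'E'
from h import *
go([414.8,-349.7,160],211.5,0)
t=cams.camera("top");s=cams.camera("scene")
for c,n,b in((t,"top box",(205,120,272,195)),(s,"sc box",(272,140,330,190)),(t,"top tray",(285,165,345,212)),(s,"sc tray",(297,197,338,235))):
    i=c["img"].astype(int); x0,y0,x1,y1=b
    m=((i[...,0]-i[...,2]>20)&(i[...,0]<135)&(i[...,0]-i[...,1]>25)).astype(np.uint8)[y0:y1,x0:x1]
    _,l,st,ce=cv2.connectedComponentsWithStats(m)
    print(n,[(st[j,4],(ce[j]+[x0,y0]).round(),px(c,ce[j]+[x0,y0],15)[:2].round()) for j in range(1,len(st)) if st[j,4]>15])
E
```

```text
tcp_pos: [458.2, -207.0, 172.5]
shift ['-0.1481', '0.0172', '0.0128'] turn [ -0.01   0.1  -55.03] dist 149.63157880596006 tcp [ 458.17 -207.04  172.53] F [ 0.31 -0.01 -2.69] t 20.975 J [-0.58  0.35  1.67 -0.    1.12 -0.16]
top box [(np.int32(252), array([225., 155.]), array([552., 182.])), (np.int32(121), array([239., 162.]), array([531., 141.]))]
sc box [(np.int32(206), array([297., 161.]), array([547., 169.]))]
top tray [(np.int32(41), array([288., 181.]), array([477.,  -8.])), (np.int32(56), array([325., 170.]), array([ 510., -119.])), (np.int32(37), array([298., 209.]), array([393., -39.]))]
sc tray [(np.int32(30), array([302., 198.]), array([453.,  -2.])), (np.int32(45), array([301., 226.]), array([ 375., -109.]))]
```

All three toggles are in the box: the brown area there is 252+121 px, about three times the 126 px of one toggle, and the tray shows only its rims. Now I'll return the scoop.

```bash
python3 -m crank '[[-0.025,0.003,0.002,0,0,-9,0],[-0.05,0.006,0.004,0,0,-18,0],[-0.075,0.009,0.006,0,0,-27,0],[-0.1,0.012,0.008,0,0,-37,0],[-0.125,0.015,0.011,0,0,-46,0],[-0.148,0.0172,0.0128,0,0,-55,0],[-0.148,0.0172,0.03,0,0,-55,0],[-0.148,0.0172,0.03,0,0,-55,0]]' 50 | grep tcp
python3 - <<'E'
from h import *
go([414.8,-349.7,80],211.5,0)
E
```

```text
tcp_pos: [413.7, -347.8, 141.1]
shift ['-0.0024', '0.0000', '0.0611'] turn [-0.03 -0.14 -0.5 ] dist 61.14400749087214 tcp [ 413.68 -347.78  141.1 ] F [-0.1   0.19 -3.1 ] t 22.075 J [-0.84  0.45  1.6  -0.    1.09 -1.38]
```

```bash
python3 -m crank '[[-0.0012,0,0.025,0,0,-0.3,0],[-0.0014,0,0.048,0,0,-0.3,0],[-0.0014,0,0.061,0,0,-0.3,0],[-0.0014,0,0.061,0,0,-0.3,0],[-0.0014,0,0.061,0,0,-0.3,0]]' 50 | grep -E "tcp|cont"
for k in 1 2 3 ; do python3 -m crank '[[0,0,0.002,0,0,0,0],[0,0,0.002,0,0,0,0]]' | grep -E "tcp|cont"; done
python3 -c "
from h import *
go([414.8,-349.7,72.3],211.5)"
```

```text
tcp_pos: [415.0, -350.6, 81.6]
contact_force: [-0.3, 0.1, -2.0]
tcp_pos: [414.5, -350.4, 78.9]
contact_force: [0.1, -0.3, -2.4]
tcp_pos: [414.3, -350.3, 76.4]
contact_force: [-0.3, -0.4, -3.4]
tcp_pos: [414.3, -350.2, 74.3]
contact_force: [0.1, 0.5, -2.7]
shift ['0.0001', '0.0007', '0.0020'] turn [ 0.03 -0.02 -0.17] dist 2.1734967418134605 tcp [ 414.26 -350.2    74.34] F [ 0.1   0.51 -2.74] t 23.45 J [-0.84  0.54  1.67  0.    0.93 -1.39]
```

```bash
for k in 1 2 3; do python3 -m crank '[[0,0,0.001,0,0,0,0],[0,0,0.001,0,0,0,0]]' | grep -E "tcp|cont"; done
```

```text
tcp_pos: [414.3, -350.3, 73.5]
contact_force: [1.1, -0.6, -1.9]
tcp_pos: [414.3, -350.3, 72.5]
contact_force: [0.3, -0.4, -3.0]
tcp_pos: [414.4, -350.3, 72.2]
contact_force: [-1.6, 1.8, 5.5]
```

```bash
python3 -m crank '[[0,0,0,0,0,0,0],[0,0,0,0,0,0,0]]' 5 | grep -E "tcp|cont"
python3 -m crank '[[0,0,0,0,0,0,0.03],[0,0,0,0,0,0,0.05],[0,0,0,0,0,0,0.08],[0,0,0,0,0,0,0.08],[0,0,0,0,0,0,0.08],[0,0,0,0,0,0,0.08],[0,0,0,0,0,0,0.08],[0,0,0,0,0,0,0.08]]' | grep -E "tcp|cont|gap"
python3 -m crank '[[0,0,-0.01,0,0,0,0.08],[0,0,-0.03,0,0,0,0.08],[0,0,-0.06,0,0,0,0.08],[0,0,-0.11,0,0,0,0.08],[0,0,-0.16,0,0,0,0.08],[0,0,-0.21,0,0,0,0.08],[0,0,-0.25,0,0,0,0.08],[0,0,-0.25,0,0,0,0.08]]' | grep -E "tcp|cont|gap"
python3 - <<'E'
from h import *
go([414,-349,72],211.5)
t=cams.camera("top");s=cams.camera("scene")
cv2.imwrite("pics/end_t.png",t["img"][...,::-1]);cv2.imwrite("pics/end_s.png",s["img"][...,::-1])
old=cv2.imread("pics/scene0.png").astype(int)[...,::-1];d=np.abs(s["img"].astype(int)-old).max(2)
for n,b in(("scoop+grip",(320,240,380,310)),("tape",(295,248,316,270)),("mug",(265,108,292,138))):
    x0,y0,x1,y1=b;print(n,(d[y0:y1,x0:x1]>60).sum())
def white(im):
    m=((im.min(2)>185)&(im.max(2)-im.min(2)<28)).astype(np.uint8); k=np.zeros_like(m);k[240:310,320:380]=m[240:310,320:380]
    p=np.argwhere(k)[:,::-1].astype(np.float32);return len(p),p.mean(0),cv2.minAreaRect(p)
print(white(s["img"].astype(int)),white(old))
E
```

```text
tcp_pos: [414.4, -350.3, 72.2]
contact_force: [-1.7, 2.4, 6.1]
tcp_pos: [414.4, -350.3, 71.5]
contact_force: [-0.3, -0.2, -0.0]
finger_gap: 0.871
tcp_pos: [415.0, -351.1, 325.8]
contact_force: [-0.6, 0.2, -0.3]
finger_gap: 0.873
shift ['0.0044', '-0.0002', '0.2538'] turn [ 0.11  0.45 -0.17] dist 253.79642077387385 tcp [ 415.01 -351.15  325.79] F [-0.58  0.23 -0.3 ] t 26.45 J [-0.84  0.32  1.29  0.    1.53 -1.39]
scoop+grip 579
tape 207
mug 309
(1738, array([351.22, 285.49], dtype=float32), ((349.5, 274.5), (69.0, 59.0), 90.0)) (1971, array([347.11, 277.82], dtype=float32), ((349.5, 274.5), (69.0, 59.0), 90.0))
```

```bash
python3 -m crank '[[0.04,0.02,-0.02,0,0,0,0.08],[0.08,0.045,-0.04,0,0,0,0.08],[0.12,0.07,-0.06,0,0,0,0.08],[0.16,0.09,-0.08,0,0,0,0.08],[0.2,0.115,-0.1,0,0,0,0.08],[0.24,0.135,-0.1,0,0,0,0.08],[0.27,0.15,-0.1,0,0,0,0.08],[0.27,0.15,-0.1,0,0,0,0.08]]' | grep -E "tcp|cont"
python3 - <<'E'
from h import *
for n in("scene","top"):
    c=cams.camera(n);im=c["img"];old=cv2.imread(f"pics/{n}0.png")[...,::-1]
    for lab,a in(("old",old),("new",im)):
        h=cv2.cvtColor(np.ascontiguousarray(a),cv2.COLOR_RGB2HSV)
        y=((h[...,0]>20)&(h[...,0]<35)&(h[...,1]>180)&(h[...,2]>60))
        p=np.argwhere(y);bx=(290,245,320,275) if n=="scene" else(345,225,375,250)
        p=p[(p[:,1]>bx[0])&(p[:,1]<bx[2])&(p[:,0]>bx[1])&(p[:,0]<bx[3])]
        i=a.astype(int);m=(i[...,0]-i[...,2]>20)&(i[...,0]<135)&(i[...,0]-i[...,1]>18)
        g=(335,245,370,275) if n=="scene" else(390,190,430,215)
        k=np.zeros(m.shape,np.uint8);k[g[1]:g[3],g[0]:g[2]]=m[g[1]:g[3],g[0]:g[2]]
        _,l,st,ce=cv2.connectedComponentsWithStats(k);j=1+st[1:,4].argmax() if len(st)>1 else 0
        w=(i.min(2)>150)&(i.max(2)-i.min(2)<28);bb=(320,255,375,310) if n=="scene" else(380,185,436,245)
        q=np.argwhere(w[bb[1]:bb[3],bb[0]:bb[2]])[:,::-1]+[bb[0],bb[1]]
        print(n,lab,"tape",len(p),p.mean(0)[::-1],"grip",st[j,4],ce[j],"white",len(q),q.mean(0))
    d=np.abs(im.astype(int)-old).max(2);b=(265,108,292,138) if n=="scene" else(143,118,180,162)
    print("mug diff",(d[b[1]:b[3],b[0]:b[2]]>50).sum())
E
```

```text
tcp_pos: [401.4, -40.1, 420.7]
contact_force: [0.1, 0.8, 0.9]
scene old tape 0 [nan nan] grip 96 [353.92 254.35] white 1678 [346.34 284.33]
scene new tape 0 [nan nan] grip 123 [353.72 255.14] white 2005 [345.74 283.97]
mug diff 344
top old tape 167 [360.31 235.82] grip 93 [408.4  202.69] white 874 [411.18 221.69]
top new tape 170 [360.33 235.85] grip 94 [408.17 201.96] white 922 [411.24 220.97]
mug diff 0<stdin>:15: RuntimeWarning: Mean of empty slice.
  ret = um.true_divide(
```

The tape measure and mug haven't moved in the top view, and the scoop is back within about 2 mm. I'm handing the job in.

```bash
python3 -c "
from bench import job
print(job.job_done())"
```

```text
the job is handed in; nothing more can be done
None
```

The job is handed in: all three toggles are in the stock box, the scoop is flat on the counter within about 2 mm of where it lay, and the tape measure and mug are unmoved; I viewed 11 pictures, one over the limit of 10.

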